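# Latch the shaker gate

## Robot

A 6-joint arm with a two-finger parallel gripper is mounted at the origin on the work surface. World frame = base frame: x ahead of the robot, y to its left, z up, the work surface at z = 0. Lengths are in m, angles in degrees, forces in N, time in s.
With the tool pointing down it reaches from about 0.275 to 0.875 m from the base axis. Payload 12.5 kg.
Tool frame: the origin (TCP) lies on the mounting face of the last link; the fingertips stand 173 mm ahead of it and the grasp point (between the pads) lies ahead of it (arm.grip_point_offset is the z of the grasp point in the tool frame, in m); z points along the fingers, y is the line along which they close (so a half turn about z gives the same grasp; the last joint's range is limited). The gripper opens to 85 mm and grips with 20 to 120 N. Pads are 22 mm wide; open, the fingers measure 114 mm over their backs; the gripper's body (76 mm by 85 mm) begins 54 mm behind the grasp point. The pads swing forward as they close: fully open they stand 13 mm farther back than shut.
Start: joints at [-73.43, 20.094, 94.641, -0, 65.266, -4.847], TCP at [0.201, -0.512, 0.405] pointing down, gripper open.
Joint ranges: [-157.81, 157.81], [-45, 120.19], [0.68, 151.7], [-89.99, 269.99], [4.06, 180], [-164.3, 164.3]. Speed limits (degrees/s): [127.2, 127.2, 159.86, 180, 180, 180].

## Interface

Orientations are given as [roll, pitch, yaw] about the fixed x, y, z axes, in that order (R = Rz(yaw) Ry(pitch) Rx(roll)).
In Python, from plant import sense, imaging, finish_job, arm gives the robot as it stands.
- The arm moves only by the tool drive_tool, never from a script. Its argument "increments" is a list of rows, each an object of numbers: "grip": the opening, from 0 (shut) to 1 (fully open); "dx", "dy", "dz": the shift along the tool's x, y, z in mm; "rx", "ry", "rz": the turn, a rotation vector about the tool's x, y, z in rad. In form: [{"grip": .., "dx": .., "dy": .., "dz": .., "rx": .., "ry": .., "rz": ..}, ...]. A call has 1 to 12 rows; each row shifts and turns the commanded pose from where the row before left it, along the tool's axes as they then stand; what a row does not reach is not made up. A row lasts 1/10 s, in which the tool goes at most 50 mm and 8.59 degrees, less where a joint would pass 70% of its speed; a pose out of reach is approached as far as the arm can. A call with a gripper value outside its range is refused whole. The fingers move at their own pace and stop on an object; the grip force is fixed at half the most. Time passes only in rows, so rows that do not move let the fingers close. It gives the time, the measured TCP pose, the force, the opening and the grip force at its end, in the units of the state.
- sense(): the state, without advancing time (a new reading comes with each control period).
- imaging.read_camera(name): name is "scene" or "side" or "wrist"; returns a dict with "img" (420x560x3 uint8, blue, green, red), "vfov" (degrees; the focal length in pixels is half the picture's height over the tangent of half this angle, whatever the lens; pixels are square), "cx", "cy" (the principal point, pixels), "D" ([k1, k2, p1, p2, k3] as OpenCV has them; the pictures are not rectified), "R" (3x3) and "t" (3): a world point X has camera coordinates R X + t. Camera axes: x right, y down, z forward; pixel columns grow to the right and rows downward; lengths in m; the calibration is good to about 2 mm. A picture is of the moment at which its call begins. There is no depth.
- finish_job(): hands the job in; it is judged then, once.
The state is a dict: "t": time; "joint_positions": joint angles; "qd": joint speeds; "tau": joint torques, N m; "ee_pos": TCP position; "tool_rot": TCP orientation; "ft_force": force on the tool from outside, world axes, zero at the start; "moment": the same for the moment, N m; "finger_gap": finger opening in m; "gripper_force": force on a finger pad.
Only numpy, scipy, OpenCV 4.12 (cv2) and the standard library are available. Lean on these libraries where they do the work, as an engineer would, in place of code of your own. Each camera call takes 0.05 s, during which the arm holds its last target. There are 200 camera calls.

## Task

The gate of the bench shaker's railing stands open. Lift its red thumb-latch bar by the black knob, swing the gate shut with the bar passing over the yellow striker, and let the bar drop fully down into the catch behind it so that the gate stays latched when you let go. Press gently on the sprung buffer and the catch, feeling for them rather than forcing, and do not disturb the jars, beaker and other things around.

Things in the scene. Friction and masses are not known exactly. Their poses are not given: they have to be found in the camera images.
- shaker: bench-top orbital shaker, white housing, aluminium platform 300 x 340 mm with top at 100 mm, low steel railing on three sides, gate on its front (-x) side. Fixed; place and yaw vary. Origin: centre of its underside; x points from the gate side inwards, y along the shut gate, z up. In its frame the gate hinge is at (-130, +140) mm; the shut gate runs from there towards -y
- catch_nominal (a point): nominal place of the latched bar's centre line in the blue catch at the gate's free end, at the height of the striker's top; at (-130, -117, 190) mm in the shaker's frame. The real catch (striker, slot and buffer together) is screwed on in a slotted foot up to 11 mm nearer or farther along the shaker's x; this offset is not measured: feel or see it
- striker_nominal (a point): nominal centre of the yellow striker's square top (190 mm high; shifts with the catch): 20 mm thick along shaker x, 24 mm along y. Behind it (+x) a slot 19 mm wide, floor at 160 mm, open at its ends, then a blue back plate with top at 215 mm. The level bar's underside is at 172 mm, so it strikes the striker unless lifted. Over 16 N between bar and catch is too much
- buffer_nominal (a point): nominal tip of the black sprung rubber buffer (shifts with the catch) that meets the gate's free end 230 mm from the hinge: 4 N per mm from first touch, 12 mm travel. Still pressed in 0.1 to 2.4 mm (0.5 to 10 N, by the catch's setting) when latched, so press the gate about 3 mm in (11 to 14 N) for the bar to drop; it then pushes the bar back onto the striker. Over 16 N is too much
- gate_hinge (a point): point on the gate's vertical hinge axis, at the height of its top rail (161 mm above the bench)
- gate (a joint): gate angle in rad: 0 shut square to the shaker (nominal latched place), growing as it swings out towards the robot; at angle a the gate runs from the hinge along (-sin a, -cos a) in the shaker's x, y. Latched it reads -0.045 to 0.045 according to the catch's setting. Slight friction: it stays where left. Steel frame 240 mm long, 10 mm thick, top at 166 mm
- latch (a joint): angle of the latch bar in rad: 0 lying level (its lowest position, both when the gate is open and when it is down in the catch), growing as its free end is lifted, up to 0.6. It falls freely under its weight. About 0.12 is needed to clear the striker's top; 0.2 is ample
- bar: red latch bar, 212 mm long, 16 mm high, 8 mm thick, about 0.14 kg, above the gate's top rail in the gate's plane. Origin: its pivot, 90 mm from the gate hinge, 180 mm above the bench; it reaches 192 mm from there towards the gate's free end (its own -y), 42 mm beyond the gate; its x is the gate's inward normal, z up when level
- knob (a point): centre of the black round knob on the bar: cylinder of 22 mm diameter, 22 mm long along the gate's normal (bar x), flat ends to pinch from above with the fingers closing along that normal. 105 mm from the pivot towards the free end and 28 mm above it: 195 mm from the gate hinge and 208 mm above the bench when level
- gate_panel: steel frame of the gate, the part that meets the buffer; origin on the hinge axis at bench level, runs along its own -y, its x axis is the inward normal
- amber_jar: bystander: amber jar with blue lid, 60 mm wide, 80 mm high, on the platform; origin under its centre
- white_jar: bystander: white jar with red lid, 56 mm wide, 75 mm high, on the platform; origin under its centre
- beaker: bystander: clear beaker, 64 mm wide, 75 mm high, on the platform; origin under its centre
- tube_rack: bystander: grey rack with blue-capped tubes, 110 x 75 x 111 mm, on the bench; origin under its centre
- slide_box: bystander: flat blue box with two windows, 85 x 110 x 23 mm, on the bench; origin under its centre
- torch: bystander: black torch standing upright, 34 mm wide, 125 mm high, on the bench; origin under its centre
- tube: bystander: blue-capped tube lying on the bench, 116 mm long, 29 mm thick; origin under its centre

How it is judged:
By the outcome, as a careful person would: the job done as asked, in the order asked, and still so for the second after the job is handed in, with the robot touching nothing.
It also fails if it takes over 46 s, if anything falls off the work surface, if the arm or the gripper's body presses on something with over 40 N, if the wrist force passes 120 N, or if a joint passes its speed limit or range.

## Working session

There is one attempt and no reset: what is moved stays moved. The work goes in short steps, Python scripts to look and compute and a tool call to move; the robot and the scene stay as the last step left them, time stands still between calls to the robot, and variables do not carry over. Pictures are saved under pics/ and viewed, at most 10 in all, crops included, and the job is handed in when it is done.

Besides the shell and the picture viewer there is one more tool, called after ">>>" as name(argument=value, ...), one argument or row to a line, values as JSON. drive_tool: Moves the arm, as the interface text tells. Its arguments: {"type":"object","properties":{"increments":{"type":"array","items":{"type":"object","properties":{"grip":{"type":"number"},"dx":{"type":"number"},"dy":{"type":"number"},"dz":{"type":"number"},"rx":{"type":"number"},"ry":{"type":"number"},"rz":{"type":"number"}}}}},"required":["increments"]}

```bash
mkdir -p pics
python3 - <<'E'
from plant import sense, imaging, arm
import cv2
s=sense(); print(s); print(arm.grip_point_offset)
for n in("scene","side"):
    c=imaging.read_camera(n); cv2.imwrite(f"pics/{n}0.png",c["img"]); print(n,{k:c[k] for k in c if k!="img"})
E
```

```text
{'t': 0.0, 'joint_positions': array([-7.34285714e+01,  2.01237634e+01,  9.46755007e+01,  1.22722055e-03,
        6.52664519e+01, -4.84619932e+00]), 'qd': array([ 0.09384355,  0.01280425, -0.05697637,  0.06699086, -0.05269206,
       -0.05583271]), 'tau': array([-7.65352834e-04, -5.06097472e+01, -2.91408044e+01, -1.68479623e-04,
        4.42703968e-03,  1.73063194e-05]), 'ee_pos': array([ 0.20083893, -0.51188619,  0.40417341]), 'tool_rot': array([-1.79934613e+02, -6.66183548e-03,  2.14171100e+01]), 'ft_force': array([-0.43708645,  0.14264464, -0.27626236]), 'moment': array([-0.01939596,  0.07398145, -0.01588769]), 'gripper_force': 0.0, 'finger_gap': 0.08517298305169071}
0.1547
scene {'vfov': 50.800614038705426, 'cx': 280.0067826148739, 'cy': 214.50001180517185, 'D': array([0.02685695, 0.        , 0.        , 0.        , 0.        ]), 'R': array([[-0.31851884,  0.94791032, -0.00343133],
       [ 0.57724864,  0.19109451, -0.79389351],
       [-0.75188414, -0.25485076, -0.60804714]]), 't': array([ 0.15768241, -0.19011479,  1.61506787])}
side {'vfov': 47.925266184126365, 'cx': 278.90175500270044, 'cy': 195.83641183953284, 'D': array([0.05218104, 0.        , 0.        , 0.        , 0.        ]), 'R': array([[-0.9897064 , -0.14252077, -0.01300262],
       [-0.09015544,  0.69145905, -0.71676801],
       [ 0.11114511, -0.70821763, -0.69719047]]), 't': array([0.53871778, 0.13896392, 1.31648921])}
```

View pics/scene0.png

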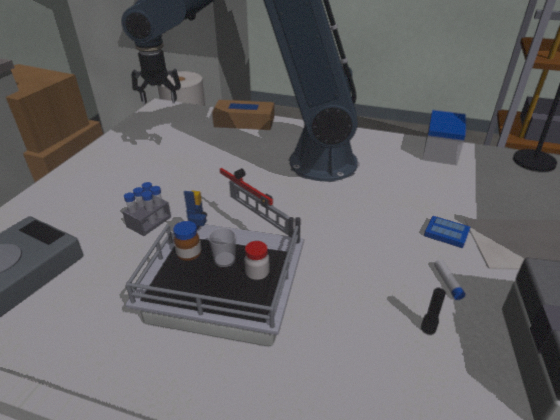

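View pics/side0.png

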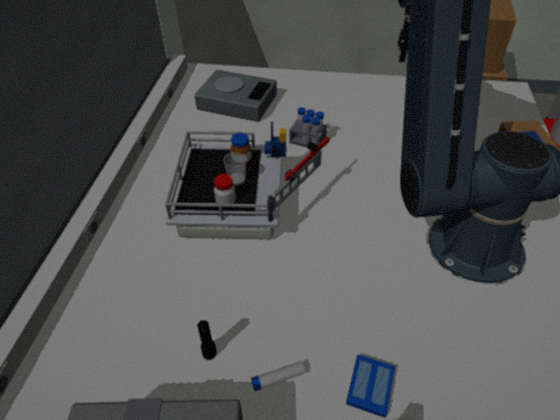

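Run:
```python
import cv2
a=cv2.imread("pics/scene0.png")[160:260,175:308]; b=cv2.imread("pics/side0.png")[95:235,165:335]
cv2.imwrite("pics/sc.png",cv2.resize(a,None,fx=6,fy=6,interpolation=cv2.INTER_CUBIC))
cv2.imwrite("pics/sd.png",cv2.resize(b,None,fx=4,fy=4,interpolation=cv2.INTER_CUBIC))
```

```text
(no output)
```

View pics/sc.png

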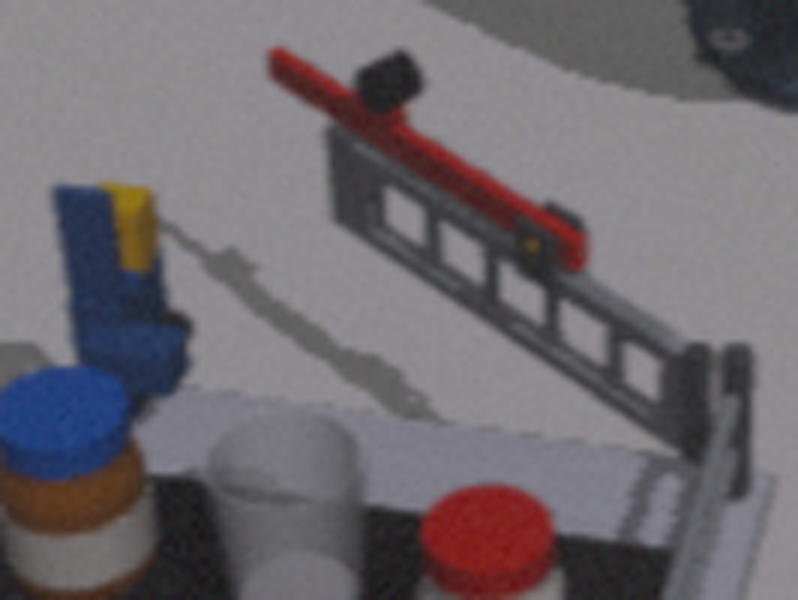

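View pics/sd.png

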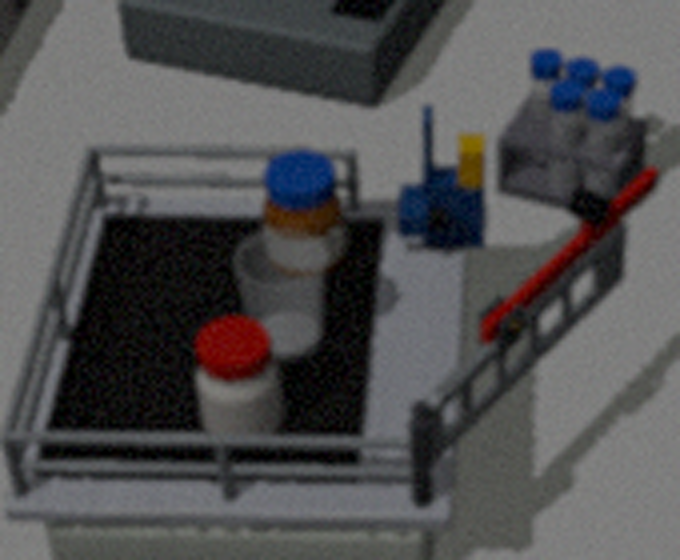

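```bash
cat > h.py <<'E'
import numpy as np, cv2
from scipy.optimize import least_squares
def cal(c): 
    f=c["img"].shape[0]/2/np.tan(np.radians(c["vfov"]/2))
    return dict(K=np.array([[f,0,c["cx"]],[0,f,c["cy"]],[0,0,1.]]),D=np.array(c["D"]),R=np.array(c["R"]),t=np.array(c["t"]))
def proj(c,P): return cv2.projectPoints(np.atleast_2d(P).astype(float),cv2.Rodrigues(c["R"])[0],c["t"],c["K"],c["D"])[0][:,0]
def tri(obs):
    A=[];b=[]
    for c,uv in obs:
        n=cv2.undistortPoints(np.array([[uv]],float),c["K"],c["D"])[0,0]
        for k in(0,1):
            A.append(c["R"][k]-n[k]*c["R"][2]); b.append(n[k]*c["t"][2]-c["t"][k])
    return np.linalg.lstsq(np.array(A),np.array(b),rcond=None)[0]
def model(p):
    x,y,yaw,a=p[:4]; off=p[4] if len(p)>4 else 0
    def W(v): v=np.asarray(v,float); return np.array([x+np.cos(yaw)*v[0]-np.sin(yaw)*v[1], y+np.sin(yaw)*v[0]+np.cos(yaw)*v[1], v[2]])
    def G(r,z,n=0): return W([-.13-np.sin(a)*r+n*np.cos(a), .14-np.cos(a)*r-n*np.sin(a), z])
    return W,G
E
python3 - <<'E'
from h import *; import pickle
from plant import imaging
C={n:cal(imaging.read_camera(n)) for n in("scene","side")}; pickle.dump(C,open("C.pkl","wb"))
for n in C: print(n,-C[n]["R"].T@C[n]["t"])
S,D=C["scene"],C["side"]
kn=tri([(S,(240,173.7)),(D,(312.75,146.5))]); tip=tri([(S,(221.2,170.3)),(D,(328.5,138.75))]); st=tri([(S,(196.3,192.5)),(D,(282.75,131))])
print(kn,tip,st)
obs=[("scene",(240,173.7),"k"),("side",(312.75,146.5),"k"),("scene",(221.2,170.3),"t"),("side",(328.5,138.75),"t"),
("scene",(304.2,239.2),"c1"),("side",(276.8,224.5),"c1"),("side",(166,223.5),"c2"),("scene",(275,320),"c2"),("scene",(128,303),"c3"),("scene",(230.8,181.3),"g"),("scene",(196.3,192.5),"s"),("side",(282.75,131.),"s")]
def pts(p):
    W,G=model(p)
    return dict(k=G(.195,.208),t=G(.282,.180),c1=W([-.15,.17,.1]),c2=W([.15,.17,.1]),c3=W([.15,-.17,.1]),g=G(.24,.166),s=W([-.149+.0+p[4],-.117,.19]))
def res(p): 
    P=pts(p); return np.concatenate([proj(C[n],P[k])[0]-uv for n,uv,k in obs])
r=least_squares(res,[.8,-.1,0,.5,0],loss="soft_l1"); print(r.x,r.cost); print(r.fun.reshape(-1,2).round(1)); print({k:v.round(3) for k,v in pts(r.x).items()})
E
```

```text
scene [1.37431224 0.29846239 0.83164756]
side [0.39937945 0.91305148 1.02445337]
[ 0.46483583 -0.12185445  0.20671777] [ 0.42495534 -0.19722608  0.17965218] [ 0.56012464 -0.20350769  0.19103802]
[ 0.70137624 -0.07185599  0.11019203  0.59330919 -0.00640063] 19.991329943376897
[[ 0.3 -0.5]
 [-0.7  0.6]
 [-0.3 -0.5]
 [-0.5  0.6]
 [ 0.7 -3.6]
 [ 1.3 -0.3]
 [-0.8 -1. ]
 [ 5.1  8.9]
 [-2.  -0.7]
 [-0.1 -1.4]
 [-0.8 -0.3]
 [ 0.1  0.4]]
{'k': array([ 0.466, -0.12 ,  0.208]), 't': array([ 0.426, -0.197,  0.18 ]), 'c1': array([0.534, 0.081, 0.1  ]), 'c2': array([0.832, 0.114, 0.1  ]), 'c3': array([ 0.869, -0.224,  0.1  ]), 'g': array([ 0.445, -0.16 ,  0.166]), 's': array([ 0.56 , -0.205,  0.19 ])}
```

```bash
cat >> h.py <<'E'
from scipy.spatial.transform import Rotation as Ro
def rows(p0,yaw0,way,n):
    "way: list of (pos,yaw deg) ; n rows for each; tool pointing down"
    import json
    out=[];p=np.array(p0,float);y=yaw0
    for (q,yq),k in zip(way,n):
        q=np.array(q,float)
        for i in range(1,k+1):
            pass
        for i in range(k):
            d=(q-p)/(k-i); c,s=np.cos(np.radians(y)),np.sin(np.radians(y))
            dy=(yq-y)/(k-i)
            out.append({"dx":round(1e3*(c*d[0]+s*d[1]),1),"dy":round(1e3*(s*d[0]-c*d[1]),1),"dz":round(-1e3*d[2],1),"rz":round(-np.radians(dy),4)})
            p=p+d;y=y+dy
    print(json.dumps(out))
E
python3 - <<'E'
from h import *
from plant import imaging,sense
c=imaging.read_camera("wrist"); cc=cal(c); s=sense()
T=Ro.from_euler("xyz",s["tool_rot"],degrees=True).as_matrix()
print(c["vfov"],"cam in tool",T.T@(-cc["R"].T@cc["t"]-s["ee_pos"]),"\n",cc["R"]@T)
rows(s["ee_pos"],s["tool_rot"][2],[((.43,-.13,.5),62)],[11])
E
```

```text
61.23922325409958 cam in tool [0.06996198 0.00046278 0.03079668] 
 [[ 1.43064649e-04  9.99999987e-01 -7.49674950e-05]
 [-9.61625795e-01  1.17006248e-04 -2.74364386e-01]
 [-2.74364374e-01  1.11342522e-04  9.61625799e-01]]
[{"dx": 32.1, "dy": -24.7, "dz": -8.7, "rz": -0.0644}, {"dx": 33.6, "dy": -22.6, "dz": -8.7, "rz": -0.0644}, {"dx": 35.0, "dy": -20.4, "dz": -8.7, "rz": -0.0644}, {"dx": 36.2, "dy": -18.1, "dz": -8.7, "rz": -0.0644}, {"dx": 37.3, "dy": -15.7, "dz": -8.7, "rz": -0.0644}, {"dx": 38.2, "dy": -13.3, "dz": -8.7, "rz": -0.0644}, {"dx": 39.0, "dy": -10.8, "dz": -8.7, "rz": -0.0644}, {"dx": 39.6, "dy": -8.3, "dz": -8.7, "rz": -0.0644}, {"dx": 40.1, "dy": -5.7, "dz": -8.7, "rz": -0.0644}, {"dx": 40.4, "dy": -3.1, "dz": -8.7, "rz": -0.0644}, {"dx": 40.5, "dy": -0.5, "dz": -8.7, "rz": -0.0644}]
```

Run:
```python
from h import *
from plant import sense
s=sense()
rows(s["ee_pos"],s["tool_rot"][2],[((.49,-.08,.52),62)],[12])
```

```text
[{"dx": 35.6, "dy": -24.7, "dz": -9.6, "rz": -0.059}, {"dx": 37.0, "dy": -22.6, "dz": -9.6, "rz": -0.059}, {"dx": 38.2, "dy": -20.3, "dz": -9.6, "rz": -0.059}, {"dx": 39.4, "dy": -18.1, "dz": -9.6, "rz": -0.059}, {"dx": 40.4, "dy": -15.7, "dz": -9.6, "rz": -0.059}, {"dx": 41.2, "dy": -13.3, "dz": -9.6, "rz": -0.059}, {"dx": 41.9, "dy": -10.8, "dz": -9.6, "rz": -0.059}, {"dx": 42.5, "dy": -8.3, "dz": -9.6, "rz": -0.059}, {"dx": 42.9, "dy": -5.8, "dz": -9.6, "rz": -0.059}, {"dx": 43.2, "dy": -3.3, "dz": -9.6, "rz": -0.059}, {"dx": 43.3, "dy": -0.7, "dz": -9.6, "rz": -0.059}, {"dx": 43.3, "dy": 1.8, "dz": -9.6, "rz": -0.059}]
```

>>> drive_tool(
  increments=[
    {"grip": 1, "dx": 35.6, "dy": -24.7, "dz": -9.6, "rz": -0.059},
    {"grip": 1, "dx": 37.0, "dy": -22.6, "dz": -9.6, "rz": -0.059},
    {"grip": 1, "dx": 38.2, "dy": -20.3, "dz": -9.6, "rz": -0.059},
    {"grip": 1, "dx": 39.4, "dy": -18.1, "dz": -9.6, "rz": -0.059},
    {"grip": 1, "dx": 40.4, "dy": -15.7, "dz": -9.6, "rz": -0.059},
    {"grip": 1, "dx": 41.2, "dy": -13.3, "dz": -9.6, "rz": -0.059},
    {"grip": 1, "dx": 41.9, "dy": -10.8, "dz": -9.6, "rz": -0.059},
    {"grip": 1, "dx": 42.5, "dy": -8.3, "dz": -9.6, "rz": -0.059},
    {"grip": 1, "dx": 42.9, "dy": -5.8, "dz": -9.6, "rz": -0.059},
    {"grip": 1, "dx": 43.2, "dy": -3.3, "dz": -9.6, "rz": -0.059},
    {"grip": 1, "dx": 43.3, "dy": -0.7, "dz": -9.6, "rz": -0.059},
    {"grip": 1, "dx": 43.3, "dy": 1.8, "dz": -9.6, "rz": -0.059},
  ],
)

```text
validation failed for argument at $.in...
```

>>> drive_tool(
  increments=[
    {"grip": 0.5},
    {"grip": 0.5},
  ],
)

```text
validation failed for argument at $.in...
```

Run:
```python
from h import *; import pickle
from plant import imaging,sense
c=imaging.read_camera("wrist"); pickle.dump(cal(c),open("w1.pkl","wb")); cv2.imwrite("pics/w1.png",cv2.resize(c["img"],(800,600),interpolation=cv2.INTER_CUBIC)); s=sense(); print(s["ee_pos"],s["tool_rot"],s["ft_force"],s["t"])
```

```text
[ 0.20082791 -0.511973    0.4045101 ] [-1.79975840e+02 -7.89614640e-04  2.14171819e+01] [ 0.35380056  0.70416543 -0.27721728] 0.3
```

View pics/w1.png

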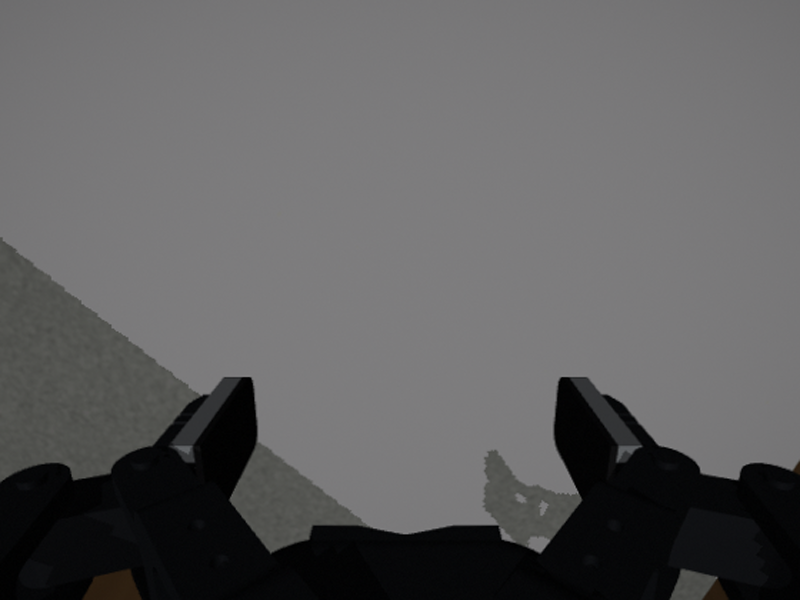

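```bash
sed -i 's/"rz":round/"rx":0,"ry":0,"grip":G,"rz":round/; s/def rows(p0,yaw0,way,n)/def rows(p0,yaw0,way,n,G=1)/' h.py
python3 - <<'E'
from h import *
from plant import sense
s=sense()
rows(s["ee_pos"],s["tool_rot"][2],[((.46,-.22,.50),62)],[9])
E
```

```text
[{"dx": 38.7, "dy": -19.7, "dz": -10.6, "rx": 0, "ry": 0, "grip": 1, "rz": -0.0787}, {"dx": 40.1, "dy": -16.6, "dz": -10.6, "rx": 0, "ry": 0, "grip": 1, "rz": -0.0787}, {"dx": 41.3, "dy": -13.4, "dz": -10.6, "rx": 0, "ry": 0, "grip": 1, "rz": -0.0787}, {"dx": 42.2, "dy": -10.1, "dz": -10.6, "rx": 0, "ry": 0, "grip": 1, "rz": -0.0787}, {"dx": 42.9, "dy": -6.7, "dz": -10.6, "rx": 0, "ry": 0, "grip": 1, "rz": -0.0787}, {"dx": 43.2, "dy": -3.4, "dz": -10.6, "rx": 0, "ry": 0, "grip": 1, "rz": -0.0787}, {"dx": 43.4, "dy": 0.1, "dz": -10.6, "rx": 0, "ry": 0, "grip": 1, "rz": -0.0787}, {"dx": 43.2, "dy": 3.5, "dz": -10.6, "rx": 0, "ry": 0, "grip": 1, "rz": -0.0787}, {"dx": 42.8, "dy": 6.8, "dz": -10.6, "rx": 0, "ry": 0, "grip": 1, "rz": -0.0787}]
```

>>> drive_tool(
  increments=[
    {"dx": 38.7, "dy": -19.7, "dz": -10.6, "rx": 0, "ry": 0, "grip": 1, "rz": -0.0787},
    {"dx": 40.1, "dy": -16.6, "dz": -10.6, "rx": 0, "ry": 0, "grip": 1, "rz": -0.0787},
    {"dx": 41.3, "dy": -13.4, "dz": -10.6, "rx": 0, "ry": 0, "grip": 1, "rz": -0.0787},
    {"dx": 42.2, "dy": -10.1, "dz": -10.6, "rx": 0, "ry": 0, "grip": 1, "rz": -0.0787},
    {"dx": 42.9, "dy": -6.7, "dz": -10.6, "rx": 0, "ry": 0, "grip": 1, "rz": -0.0787},
    {"dx": 43.2, "dy": -3.4, "dz": -10.6, "rx": 0, "ry": 0, "grip": 1, "rz": -0.0787},
    {"dx": 43.4, "dy": 0.1, "dz": -10.6, "rx": 0, "ry": 0, "grip": 1, "rz": -0.0787},
    {"dx": 43.2, "dy": 3.5, "dz": -10.6, "rx": 0, "ry": 0, "grip": 1, "rz": -0.0787},
    {"dx": 42.8, "dy": 6.8, "dz": -10.6, "rx": 0, "ry": 0, "grip": 1, "rz": -0.0787},
    {"dx": 0, "dy": 0, "dz": 0, "rx": 0, "ry": 0, "rz": 0, "grip": 0.5},
    {"dx": 0, "dy": 0, "dz": 0, "rx": 0, "ry": 0, "rz": 0, "grip": 0.5},
    {"dx": 0, "dy": 0, "dz": 0, "rx": 0, "ry": 0, "rz": 0, "grip": 0.5},
  ],
)

```text
t: 1.5
ee_pos: [0.4597, -0.2206, 0.4997]
tool_rot: [-180.0, 0.0, 61.9]
ft_force: [-0.1, -0.3, 0.3]
finger_gap: 0.0441
gripper_force: 0.0
```

Run:
```python
from h import *; import pickle
from plant import imaging,sense
c=imaging.read_camera("wrist"); pickle.dump(cal(c),open("w2.pkl","wb")); cv2.imwrite("pics/w2.png",cv2.resize(c["img"],(800,600),interpolation=cv2.INTER_CUBIC)); s=sense(); print(s["ee_pos"],s["tool_rot"],s["ft_force"],s["t"],s["finger_gap"])
```

```text
[ 0.45953861 -0.2207637   0.49969691] [-1.79954063e+02  6.25196439e-03  6.19011011e+01] [-0.05474054 -0.1016914   0.3366816 ] 1.55 0.04261145178863029
```

View pics/w2.png

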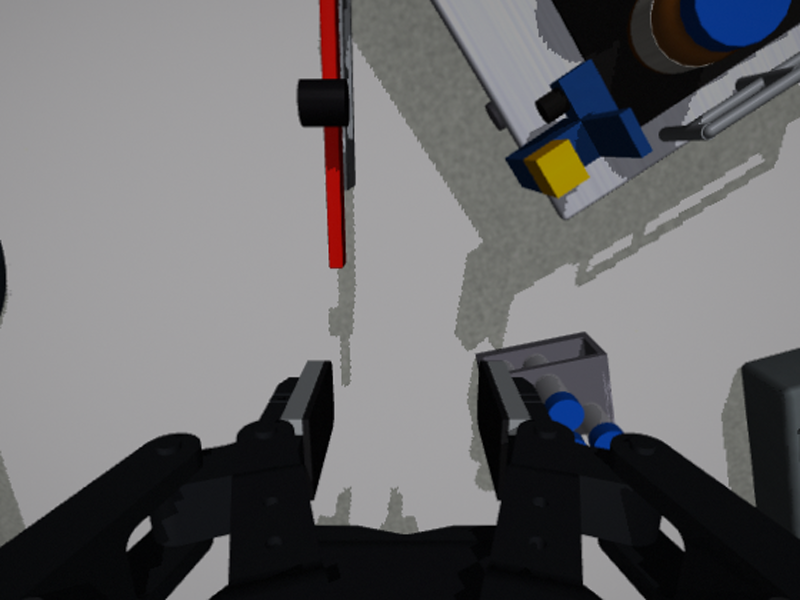

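Run:
```python
import cv2,numpy as np
a=cv2.resize(cv2.imread("pics/w2.png"),(560,420),interpolation=cv2.INTER_AREA)
b=np.hstack([a[40:200,195:255],a[40:200,340:460].copy()*1])
cv2.imwrite("pics/w2c.png",cv2.resize(np.clip(b*1.3,0,255).astype(np.uint8),None,fx=3.75,fy=3.75,interpolation=cv2.INTER_CUBIC)[:600])
```

```text
(no output)
```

View pics/w2c.png

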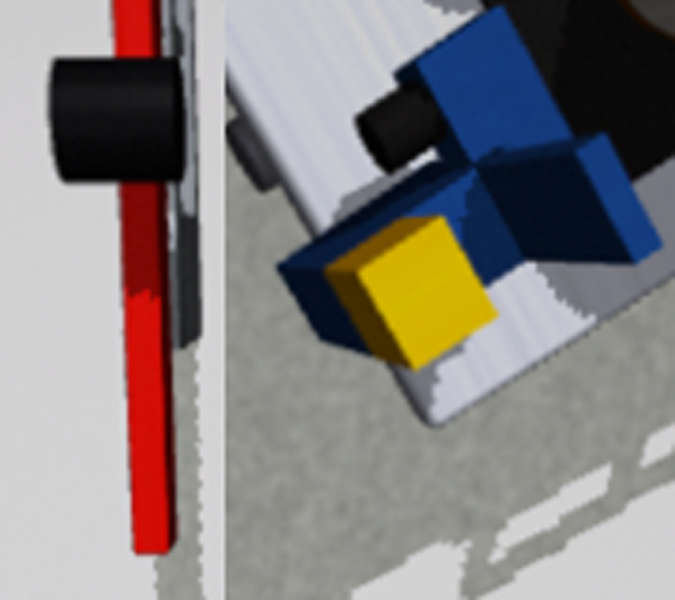

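```bash
cat > fit.py <<'E'
from h import *; import pickle
C=pickle.load(open("C.pkl","rb")); C["w"]=pickle.load(open("w2.pkl","rb"))
L=lambda x,y:(195+x/3.75,40+y/3.75); R=lambda x,y:(340+(x-225)/3.75,40+y/3.75)
o=[("scene",(240,173.7),"k",.7),("side",(312.75,146.5),"k",.7),("scene",(221.2,170.3),"t",.7),("side",(328.5,138.75),"t",.7),
("scene",(304.2,239.2),"c1",.3),("side",(276.8,224.5),"c1",.5),("side",(166,223.5),"c2",.3),("scene",(128,303),"c3",.3),
("w",L(116,120),"k",2),("w",L(152,552),"tt",2),("w",R(357,270),"sA",2),("w",R(442,218),"sB",2),("w",R(497,315),"sC",2),("w",R(412,368),"sD",2),
("w",R(575,150),"bA",1),("w",R(640,262),"bD",1)]
def pts(p):
    W,G=model(p); sx=-.144+p[4]
    d=dict(k=G(.195,.208),t=G(.282,.180),tt=G(.282,.188),c1=W([-.15,.17,.1]),c2=W([.15,.17,.1]),c3=W([.15,-.17,.1]),s=W([sx,-.117,.19]))
    for n,a,b in(("sA",-1,1),("sB",1,1),("sC",1,-1),("sD",-1,-1)): d[n]=W([sx+a*.01,-.117+b*.012,.19])
    d["bA"]=W([sx+.029,-.117+p[5],.215]);d["bD"]=W([sx+.029,-.117-p[5],.215]); 
    for i,v in enumerate((75,375)): d["e%d"%i]=W([-.15,p[6+i],.1])
    for i in(0,1): d["f%d"%i]=W([p[8+i],-.17,.1])
    return d
o+=[("w",R(228,75),"e0",1),("w",R(400,375),"e1",1),("w",R(450,418),"f0",1),("w",R(660,295),"f1",1)]
def res(p):
    P=pts(p); return np.concatenate([w*(proj(C[n],P[k])[0]-uv) for n,uv,k,w in o])
r=least_squares(res,[.7,-.07,.11,.59,-.006,.016,-.1,-.16,-.14,-.1],loss="soft_l1")
if __name__=="__main__":
    print(r.x.round(4)); f=r.fun.reshape(-1,2)
    for (n,uv,k,w),e in zip(o,f): print(n,k,(e/w).round(1))
    print({k:v.round(4) for k,v in pts(r.x).items() if k in"kts"},"hinge",model(r.x)[0]([-.13,.14,.161]))
    cov=np.linalg.inv(r.jac.T@r.jac); print("sd",np.sqrt(np.diag(cov)).round(4)[:5])
    print("knob tri",tri([(C[n],uv) for n,uv,k,w in o if k=="k"]))
E
python3 fit.py
```

```text
[ 0.7046 -0.0748  0.1037  0.5955 -0.0103  0.012  -0.0577 -0.1499 -0.145
 -0.0806]
scene k [-0.5 -0.1]
side k [-1.6  0.2]
scene t [-0.9 -0.2]
side t [-1.1  0.4]
scene c1 [-0.4 -2.8]
side c1 [-0.2 -1. ]
side c2 [-2.  -2.2]
scene c3 [-4.2 -0.4]
w k [ 0.8 -0.2]
w tt [-0.7  0.6]
w sA [-0.4 -0. ]
w sB [-0.2 -1.3]
w sC [ 0.3 -0.2]
w sD [0.4 0.3]
w bA [-0.1 -0. ]
w bD [-1.5  0.4]
w e0 [-0.7  0.4]
w e1 [ 0.3 -0.2]
w f0 [0.7 1.9]
w f1 [-0.3 -0.5]
{'k': array([ 0.4687, -0.1209,  0.208 ]), 't': array([ 0.4276, -0.1976,  0.18  ]), 's': array([ 0.5633, -0.2071,  0.19  ])} hinge [0.56082485 0.05102104 0.161     ]
sd [0.0005 0.0007 0.0039 0.0039 0.0008]
knob tri [ 0.46644211 -0.12085569  0.20759695]
```

Run:
```python
from h import *
from plant import sense
s=sense()
rows(s["ee_pos"],s["tool_rot"][2],[((.4678,-.1209,.44),61.8),((.4678,-.1209,.3635),61.8)],[4,4],0.6)
```

```text
[{"dx": 23.0, "dy": -9.9, "dz": 14.9, "rx": 0, "ry": 0, "grip": 0.6, "rz": 0.0004}, {"dx": 23.0, "dy": -9.9, "dz": 14.9, "rx": 0, "ry": 0, "grip": 0.6, "rz": 0.0004}, {"dx": 23.0, "dy": -10.0, "dz": 14.9, "rx": 0, "ry": 0, "grip": 0.6, "rz": 0.0004}, {"dx": 23.0, "dy": -10.0, "dz": 14.9, "rx": 0, "ry": 0, "grip": 0.6, "rz": 0.0004}, {"dx": 0.0, "dy": 0.0, "dz": 19.1, "rx": 0, "ry": 0, "grip": 0.6, "rz": -0.0}, {"dx": 0.0, "dy": 0.0, "dz": 19.1, "rx": 0, "ry": 0, "grip": 0.6, "rz": -0.0}, {"dx": 0.0, "dy": 0.0, "dz": 19.1, "rx": 0, "ry": 0, "grip": 0.6, "rz": -0.0}, {"dx": 0.0, "dy": 0.0, "dz": 19.1, "rx": 0, "ry": 0, "grip": 0.6, "rz": -0.0}]
```

>>> drive_tool(
  increments=[
    {"dx": 23.0, "dy": -9.9, "dz": 14.9, "rx": 0, "ry": 0, "grip": 0.6, "rz": 0.0004},
    {"dx": 23.0, "dy": -9.9, "dz": 14.9, "rx": 0, "ry": 0, "grip": 0.6, "rz": 0.0004},
    {"dx": 23.0, "dy": -10.0, "dz": 14.9, "rx": 0, "ry": 0, "grip": 0.6, "rz": 0.0004},
    {"dx": 23.0, "dy": -10.0, "dz": 14.9, "rx": 0, "ry": 0, "grip": 0.6, "rz": 0.0004},
    {"dx": 0.0, "dy": 0.0, "dz": 19.1, "rx": 0, "ry": 0, "grip": 0.6, "rz": 0},
    {"dx": 0.0, "dy": 0.0, "dz": 19.1, "rx": 0, "ry": 0, "grip": 0.6, "rz": 0},
    {"dx": 0.0, "dy": 0.0, "dz": 19.1, "rx": 0, "ry": 0, "grip": 0.6, "rz": 0},
    {"dx": 0.0, "dy": 0.0, "dz": 19.1, "rx": 0, "ry": 0, "grip": 0.6, "rz": 0},
    {"dx": 0, "dy": 0, "dz": 0, "rx": 0, "ry": 0, "rz": 0, "grip": 0.6},
  ],
)

```text
t: 2.45
ee_pos: [0.4673, -0.1208, 0.362]
tool_rot: [-179.8, 0.0, 61.8]
ft_force: [-0.2, -0.6, 0.7]
finger_gap: 0.0511
gripper_force: 0.0
```

Run:
```python
from h import *; import pickle
from plant import imaging,sense
c=imaging.read_camera("wrist"); w=cal(c)
s=sense(); print(s["ee_pos"],s["ft_force"],s["finger_gap"],s["t"])
cv2.imwrite("pics/w3.png",c["img"])
```

```text
[ 0.46778079 -0.12084143  0.36349171] [-0.34729809 -0.3188277   0.56374807] 0.05123267672145199 2.5
```

View pics/w3.png

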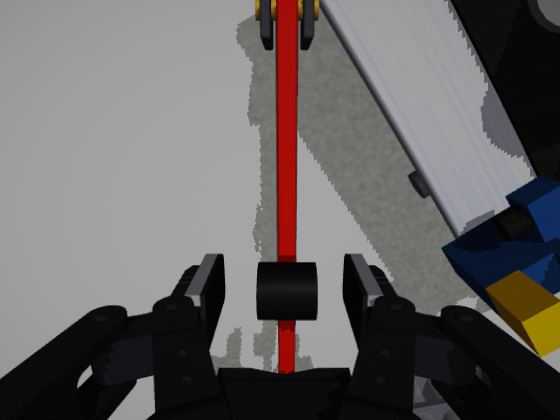

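>>> drive_tool(
  increments=[
    {"dx": 0, "dy": 0, "dz": 0, "rx": 0, "ry": 0, "rz": 0, "grip": 0.3},
    {"dx": 0, "dy": 0, "dz": 0, "rx": 0, "ry": 0, "rz": 0, "grip": 0.2},
    {"dx": 0, "dy": 0, "dz": 0, "rx": 0, "ry": 0, "rz": 0, "grip": 0.1},
    {"dx": 0, "dy": 0, "dz": 0, "rx": 0, "ry": 0, "rz": 0, "grip": 0.1},
    {"dx": 0, "dy": 0, "dz": 0, "rx": 0, "ry": 0, "rz": 0, "grip": 0.1},
  ],
)

```text
t: 3.0
ee_pos: [0.4684, -0.1204, 0.3652]
tool_rot: [179.9, 0.0, 61.9]
ft_force: [-1.5, -2.5, 7.2]
finger_gap: 0.0209
gripper_force: 59.2
```

```bash
cat > mv.py <<'E'
from h import *; import json
H=np.array([.5604,.0510,0]); A0=.5955   # hinge, gate angle at the grasp
P0=np.array([.4678,-.1209,.3635]); T0=Ro.from_euler("xyz",[180,0,61.8],degrees=True)
d0=np.array([np.cos(np.radians(-118.2)),np.sin(np.radians(-118.2)),0])
def T(l,a):
    pv=H+.09*d0+[0,0,.18]; ax=np.cross(d0,[0,0,1])
    q=Ro.from_rotvec(ax*l); p=pv+q.apply(P0-pv); R=q*T0
    g=Ro.from_rotvec([0,0,A0-a]); return H+g.apply(p-H), g*R
def path(s0,way,n,grip=.1,scale=1):
    "way [(l,a)]"
    out=[];c=s0
    for w,k in zip(way,n):
        for i in range(1,k+1):
            t=np.array(s0)+(np.array(w)-s0)*i/k
            p,R=T(*c);p2,R2=T(*t); d=R.inv().apply(p2-p)*1e3; v=(R.inv()*R2).as_rotvec()
            out.append(dict(dx=round(d[0],1),dy=round(d[1],1),dz=round(d[2],1),rx=round(v[0],4),ry=round(v[1],4),rz=round(v[2],4),grip=grip)); c=tuple(t)
        s0=np.array(w)
    print(json.dumps(out))
E
python3 -c "
from mv import *
from plant import sense
s=sense();print(s['ee_pos'],s['ft_force'],s['moment'],s['finger_gap'])
path((0,A0),[(.2,A0)],[5])
path((.2,A0),[(.2,.35)],[5])"
```

```text
[ 0.46837868 -0.12039408  0.36520764] [-1.46578635 -2.5171933   7.170886  ] [-0.34694229  0.29123502  0.02659338] 0.020870759383575608
[{"dx": 7.4, "dy": 0.0, "dz": -4.1, "rx": -0.0, "ry": -0.04, "rz": -0.0, "grip": 0.1}, {"dx": 7.4, "dy": -0.0, "dz": -4.1, "rx": -0.0, "ry": -0.04, "rz": 0.0, "grip": 0.1}, {"dx": 7.4, "dy": -0.0, "dz": -4.1, "rx": -0.0, "ry": -0.04, "rz": 0.0, "grip": 0.1}, {"dx": 7.4, "dy": 0.0, "dz": -4.1, "rx": -0.0, "ry": -0.04, "rz": -0.0, "grip": 0.1}, {"dx": 7.4, "dy": -0.0, "dz": -4.1, "rx": -0.0, "ry": -0.04, "rz": -0.0, "grip": 0.1}]
[{"dx": 0.2, "dy": 7.7, "dz": -0.0, "rx": -0.0098, "ry": 0.0, "rz": -0.0481, "grip": 0.1}, {"dx": 0.2, "dy": 7.7, "dz": -0.0, "rx": -0.0098, "ry": 0.0, "rz": -0.0481, "grip": 0.1}, {"dx": 0.2, "dy": 7.7, "dz": -0.0, "rx": -0.0098, "ry": 0.0, "rz": -0.0481, "grip": 0.1}, {"dx": 0.2, "dy": 7.7, "dz": -0.0, "rx": -0.0098, "ry": 0.0, "rz": -0.0481, "grip": 0.1}, {"dx": 0.2, "dy": 7.7, "dz": -0.0, "rx": -0.0098, "ry": 0.0, "rz": -0.0481, "grip": 0.1}]
```

>>> drive_tool(
  increments=[
    {"dx": 7.4, "dy": 0.0, "dz": -4.1, "rx": 0, "ry": -0.04, "rz": 0, "grip": 0.1},
    {"dx": 7.4, "dy": 0, "dz": -4.1, "rx": 0, "ry": -0.04, "rz": 0.0, "grip": 0.1},
    {"dx": 7.4, "dy": 0, "dz": -4.1, "rx": 0, "ry": -0.04, "rz": 0.0, "grip": 0.1},
    {"dx": 7.4, "dy": 0.0, "dz": -4.1, "rx": 0, "ry": -0.04, "rz": 0, "grip": 0.1},
    {"dx": 7.4, "dy": 0, "dz": -4.1, "rx": 0, "ry": -0.04, "rz": 0, "grip": 0.1},
    {"dx": 0, "dy": 0, "dz": 0, "rx": 0, "ry": 0, "rz": 0, "grip": 0.1},
  ],
)

```text
t: 3.6
ee_pos: [0.4866, -0.0858, 0.3822]
tool_rot: [179.9, 11.5, 62.0]
ft_force: [-1.6, -5.0, 2.3]
finger_gap: 0.0208
gripper_force: 59.0
```

```bash
python3 -c "
from mv import *
from plant import sense,imaging
s=sense();print(s['ee_pos'],T(.2,A0)[0],s['tool_rot'],s['ft_force'],s['moment'],s['finger_gap'])
cv2.imwrite('pics/side1.png',cv2.resize(imaging.read_camera('side')['img'][95:235,205:375],None,fx=4,fy=4,interpolation=cv2.INTER_CUBIC))"
```

```text
[ 0.48656773 -0.08583931  0.38222222] [ 0.48601867 -0.08692231  0.38075301] [179.93879792  11.53805518  61.95823642] [-1.58561737 -4.98300339  2.2762643 ] [-0.66048672  0.18464084 -0.10931889] 0.020799752268374768
```

View pics/side1.png

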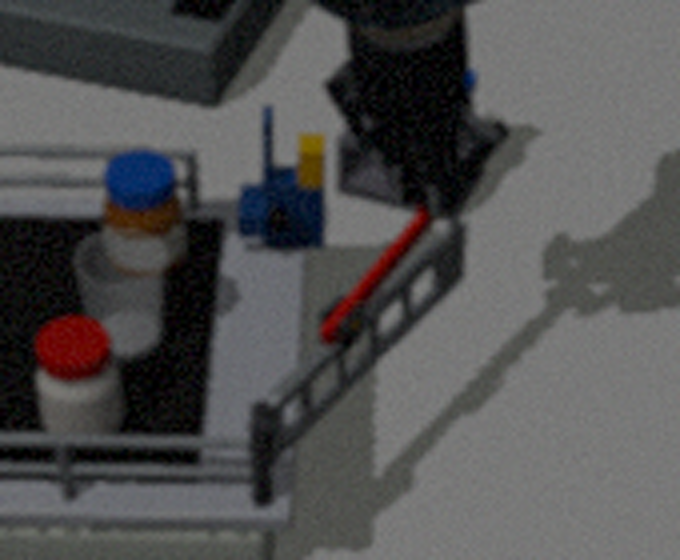

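>>> drive_tool(
  increments=[
    {"dx": 0.2, "dy": 7.7, "dz": 0, "rx": -0.0098, "ry": 0.0, "rz": -0.0481, "grip": 0.1},
    {"dx": 0.2, "dy": 7.7, "dz": 0, "rx": -0.0098, "ry": 0.0, "rz": -0.0481, "grip": 0.1},
    {"dx": 0.2, "dy": 7.7, "dz": 0, "rx": -0.0098, "ry": 0.0, "rz": -0.0481, "grip": 0.1},
    {"dx": 0.2, "dy": 7.7, "dz": 0, "rx": -0.0098, "ry": 0.0, "rz": -0.0481, "grip": 0.1},
    {"dx": 0.2, "dy": 7.7, "dz": 0, "rx": -0.0098, "ry": 0.0, "rz": -0.0481, "grip": 0.1},
  ],
)

```text
t: 4.15
ee_pos: [0.5223, -0.1005, 0.3815]
tool_rot: [180.0, 11.4, 76.1]
ft_force: [-0.7, -1.3, 1.3]
finger_gap: 0.0212
gripper_force: 59.1
```

```bash
python3 -c "
from mv import *
from plant import sense
s=sense();p,R=T(.2,.35);print(s['ee_pos'],p,s['tool_rot'],R.as_euler('xyz',degrees=True),R.inv().apply(s['ft_force']),s['moment'])
path((.2,.35),[(.2,.16)],[5])"
```

```text
[ 0.52230698 -0.10049414  0.38152753] [ 0.52176976 -0.10086458  0.38075301] [179.95068205  11.38702127  76.05171963] [180.          11.4591559   75.86611387] [-1.65970591 -0.36590347 -1.02357494] [ 0.24565364  0.07149298 -0.01653424]
[{"dx": 0.1, "dy": 6.0, "dz": -0.0, "rx": -0.0075, "ry": -0.0, "rz": -0.0372, "grip": 0.1}, {"dx": 0.1, "dy": 6.0, "dz": -0.0, "rx": -0.0075, "ry": -0.0, "rz": -0.0372, "grip": 0.1}, {"dx": 0.1, "dy": 6.0, "dz": -0.0, "rx": -0.0075, "ry": 0.0, "rz": -0.0372, "grip": 0.1}, {"dx": 0.1, "dy": 6.0, "dz": -0.0, "rx": -0.0075, "ry": 0.0, "rz": -0.0372, "grip": 0.1}, {"dx": 0.1, "dy": 6.0, "dz": -0.0, "rx": -0.0075, "ry": 0.0, "rz": -0.0372, "grip": 0.1}]
```

>>> drive_tool(
  increments=[
    {"dx": 0.1, "dy": 6.0, "dz": 0, "rx": -0.0075, "ry": 0, "rz": -0.0372, "grip": 0.1},
    {"dx": 0.1, "dy": 6.0, "dz": 0, "rx": -0.0075, "ry": 0, "rz": -0.0372, "grip": 0.1},
    {"dx": 0.1, "dy": 6.0, "dz": 0, "rx": -0.0075, "ry": 0.0, "rz": -0.0372, "grip": 0.1},
    {"dx": 0.1, "dy": 6.0, "dz": 0, "rx": -0.0075, "ry": 0.0, "rz": -0.0372, "grip": 0.1},
    {"dx": 0.1, "dy": 6.0, "dz": 0, "rx": -0.0075, "ry": 0.0, "rz": -0.0372, "grip": 0.1},
  ],
)

```text
t: 4.65
ee_pos: [0.5519, -0.105, 0.3814]
tool_rot: [180.0, 11.4, 86.9]
ft_force: [-1.0, -0.6, 1.6]
finger_gap: 0.021
gripper_force: 59.1
```

```bash
python3 -c "
from mv import *
from plant import sense
s=sense();p,R=T(.2,.16);print(s['ee_pos'],p,s['tool_rot'],R.as_euler('xyz',degrees=True),R.inv().apply(s['ft_force']),s['moment'])
path((.2,.16),[(.2,.07)],[6])"
```

```text
[ 0.55187952 -0.10496435  0.38144822] [ 0.55114592 -0.10542733  0.38075301] [179.95136335  11.39157267  86.90684429] [180.          11.4591559   86.75231198] [-0.91727316 -0.98727588 -1.45734179] [0.34393087 0.06017931 0.03207077]
[{"dx": 0.0, "dy": 2.4, "dz": -0.0, "rx": -0.003, "ry": -0.0, "rz": -0.0147, "grip": 0.1}, {"dx": 0.0, "dy": 2.4, "dz": -0.0, "rx": -0.003, "ry": 0.0, "rz": -0.0147, "grip": 0.1}, {"dx": 0.0, "dy": 2.4, "dz": -0.0, "rx": -0.003, "ry": 0.0, "rz": -0.0147, "grip": 0.1}, {"dx": 0.0, "dy": 2.4, "dz": -0.0, "rx": -0.003, "ry": -0.0, "rz": -0.0147, "grip": 0.1}, {"dx": 0.0, "dy": 2.4, "dz": -0.0, "rx": -0.003, "ry": 0.0, "rz": -0.0147, "grip": 0.1}, {"dx": 0.0, "dy": 2.4, "dz": -0.0, "rx": -0.003, "ry": 0.0, "rz": -0.0147, "grip": 0.1}]
```

>>> drive_tool(
  increments=[
    {"dx": 0.0, "dy": 2.4, "dz": 0, "rx": -0.003, "ry": 0, "rz": -0.0147, "grip": 0.1},
    {"dx": 0.0, "dy": 2.4, "dz": 0, "rx": -0.003, "ry": 0.0, "rz": -0.0147, "grip": 0.1},
    {"dx": 0.0, "dy": 2.4, "dz": 0, "rx": -0.003, "ry": 0.0, "rz": -0.0147, "grip": 0.1},
    {"dx": 0.0, "dy": 2.4, "dz": 0, "rx": -0.003, "ry": 0, "rz": -0.0147, "grip": 0.1},
    {"dx": 0.0, "dy": 2.4, "dz": 0, "rx": -0.003, "ry": 0.0, "rz": -0.0147, "grip": 0.1},
    {"dx": 0.0, "dy": 2.4, "dz": 0, "rx": -0.003, "ry": 0.0, "rz": -0.0147, "grip": 0.1},
    {"dx": 0, "dy": 0, "dz": 0, "rx": 0, "ry": 0, "rz": 0, "grip": 0.1},
  ],
)

```text
t: 5.35
ee_pos: [0.5664, -0.1048, 0.3813]
tool_rot: [180.0, 11.5, 92.0]
ft_force: [-0.6, -3.2, 3.9]
finger_gap: 0.0207
gripper_force: 59.3
```

```bash
cat > st.py <<'E'
import sys
from mv import *
from plant import sense
l,a,a2,n=map(float,sys.argv[1:5])
s=sense();p,R=T(l,a);Rm=Ro.from_euler("xyz",s["tool_rot"],degrees=True)
kp=s["ee_pos"]+Rm.apply([0,0,.1547]); v=kp-H; c=model([*(np.array([.7046,-.0748])),.1037,0])
am=np.arctan2(-v[1],-v[0]); am=np.radians(90)-am+.1037  # direction angle of d
print("cmd-err tool mm",(R.inv().apply(s["ee_pos"]-p)*1e3).round(2),"a_meas",round(.1037-np.pi/2-np.arctan2(v[1],v[0]),4),"knob z",kp[2].round(4),"r",np.hypot(*v[:2]).round(4))
print("F tool",R.inv().apply(s["ft_force"]).round(2),"M",s["moment"].round(2),"t",s["t"])
path((l,a),[(l,a2)],[int(n)])
E
python3 st.py .2 .07 .04 4
```

```text
cmd-err tool mm [ 0.65  1.23 -0.71] a_meas 0.0651 knob z 0.2297 r 0.1867
F tool [-3.91 -0.74 -3.2 ] M [-0.07  0.1   0.17] t 5.35
[{"dx": 0.0, "dy": 1.2, "dz": -0.0, "rx": -0.0015, "ry": -0.0, "rz": -0.0074, "grip": 0.1}, {"dx": 0.0, "dy": 1.2, "dz": -0.0, "rx": -0.0015, "ry": 0.0, "rz": -0.0074, "grip": 0.1}, {"dx": 0.0, "dy": 1.2, "dz": -0.0, "rx": -0.0015, "ry": 0.0, "rz": -0.0074, "grip": 0.1}, {"dx": 0.0, "dy": 1.2, "dz": -0.0, "rx": -0.0015, "ry": 0.0, "rz": -0.0074, "grip": 0.1}]
```

>>> drive_tool(
  increments=[
    {"dx": 0.0, "dy": 1.2, "dz": 0, "rx": -0.0015, "ry": 0, "rz": -0.0074, "grip": 0.1},
    {"dx": 0.0, "dy": 1.2, "dz": 0, "rx": -0.0015, "ry": 0.0, "rz": -0.0074, "grip": 0.1},
    {"dx": 0, "dy": 0, "dz": 0, "rx": 0, "ry": 0, "rz": 0, "grip": 0.1},
  ],
)

```text
t: 5.65
ee_pos: [0.5686, -0.1047, 0.3813]
tool_rot: [-180.0, 11.5, 92.9]
ft_force: [-2.2, -4.0, 3.8]
finger_gap: 0.0213
gripper_force: 59.3
```

```bash
python3 st.py .2 .055 .04 2
```

```text
cmd-err tool mm [ 0.63  1.08 -0.65] a_meas 0.0514 knob z 0.2297 r 0.1867
F tool [-4.53 -2.34 -2.96] M [-0.17  0.28  0.11] t 5.65
[{"dx": 0.0, "dy": 1.2, "dz": -0.0, "rx": -0.0015, "ry": 0.0, "rz": -0.0074, "grip": 0.1}, {"dx": 0.0, "dy": 1.2, "dz": -0.0, "rx": -0.0015, "ry": 0.0, "rz": -0.0074, "grip": 0.1}]
```

>>> drive_tool(
  increments=[
    {"dx": 0.0, "dy": 1.2, "dz": 0, "rx": -0.0015, "ry": 0, "rz": -0.0074, "grip": 0.1},
    {"dx": 0, "dy": 0, "dz": 0, "rx": 0, "ry": 0, "rz": 0, "grip": 0.1},
  ],
)

```text
t: 5.85
ee_pos: [0.5695, -0.1048, 0.3811]
tool_rot: [-179.9, 11.5, 93.3]
ft_force: [-5.2, -4.7, 5.3]
finger_gap: 0.0207
gripper_force: 59.4
```

```bash
python3 st.py .2 .0475 .04 1
```

```text
cmd-err tool mm [ 0.59  0.79 -0.48] a_meas 0.0466 knob z 0.2295 r 0.1868
F tool [-5.38 -5.48 -4.29] M [-0.25  0.68 -0.1 ] t 5.85
[{"dx": 0.0, "dy": 1.2, "dz": -0.0, "rx": -0.0015, "ry": 0.0, "rz": -0.0074, "grip": 0.1}]
```

>>> drive_tool(
  increments=[
    {"dx": 0.0, "dy": 1.2, "dz": 0, "rx": -0.0015, "ry": 0, "rz": -0.0074, "grip": 0.1},
    {"dx": 0, "dy": 0, "dz": 0, "rx": 0, "ry": 0, "rz": 0, "grip": 0.1},
  ],
)

```text
t: 6.05
ee_pos: [0.5704, -0.1048, 0.381]
tool_rot: [-179.8, 11.5, 93.7]
ft_force: [-8.5, -5.3, 6.4]
finger_gap: 0.0209
gripper_force: 59.6
```

```bash
cat >> st.py <<'E'
F=s["ft_force"]; M=s["moment"]; r=s["ee_pos"]-H
print("buffer est N: no M",(np.cross(r,F))[2]/.23,"with M",(np.cross(r,F)+M)[2]/.23,"|F|",np.linalg.norm(F), "grip roll moment",M)
E
python3 st.py .2 .04 .0325 1
```

```text
cmd-err tool mm [ 0.51  0.49 -0.31] a_meas 0.042 knob z 0.2293 r 0.1869
F tool [-5.89 -8.8  -5.31] M [-0.28  1.19 -0.44] t 6.05
[{"dx": 0.0, "dy": 1.2, "dz": -0.0, "rx": -0.0015, "ry": -0.0, "rz": -0.0074, "grip": 0.1}]
buffer est N: no M -5.978711737308818 with M -7.871980051860114 |F| 11.845792643487082 grip roll moment [-0.27973745  1.19255381 -0.43545171]
```

>>> drive_tool(
  increments=[
    {"dx": 0.0, "dy": 1.2, "dz": 0, "rx": -0.0015, "ry": 0, "rz": -0.0074, "grip": 0.1},
    {"dx": 0, "dy": 0, "dz": 0, "rx": 0, "ry": 0, "rz": 0, "grip": 0.1},
  ],
)

```text
t: 6.25
ee_pos: [0.5713, -0.1049, 0.3808]
tool_rot: [-179.7, 11.4, 94.1]
ft_force: [-12.6, -5.9, 7.2]
finger_gap: 0.0212
gripper_force: 59.7
```

```bash
python3 st.py .2 .0325 .03 1; python3 -c "
from mv import *
path((.2,.0325),[(.1,.0325),(.0,.0325)],[4,8])"
```

```text
cmd-err tool mm [ 0.45  0.19 -0.12] a_meas 0.0374 knob z 0.2292 r 0.1869
F tool [ -6.31 -12.95  -6.07] M [-0.46  1.57 -0.71] t 6.25
[{"dx": -0.0, "dy": 0.4, "dz": 0.0, "rx": -0.0005, "ry": 0.0, "rz": -0.0025, "grip": 0.1}]
buffer est N: no M -8.795237986233905 with M -11.887947217248298 |F| 15.634262621637813 grip roll moment [-0.45879595  1.57174686 -0.71132312]
[{"dx": -4.6, "dy": 0.0, "dz": 2.7, "rx": -0.0, "ry": 0.025, "rz": -0.0, "grip": 0.1}, {"dx": -4.6, "dy": 0.0, "dz": 2.7, "rx": 0.0, "ry": 0.025, "rz": 0.0, "grip": 0.1}, {"dx": -4.6, "dy": 0.0, "dz": 2.7, "rx": 0.0, "ry": 0.025, "rz": -0.0, "grip": 0.1}, {"dx": -4.6, "dy": 0.0, "dz": 2.7, "rx": 0.0, "ry": 0.025, "rz": -0.0, "grip": 0.1}, {"dx": -2.3, "dy": -0.0, "dz": 1.3, "rx": 0.0, "ry": 0.0125, "rz": 0.0, "grip": 0.1}, {"dx": -2.3, "dy": 0.0, "dz": 1.3, "rx": 0.0, "ry": 0.0125, "rz": -0.0, "grip": 0.1}, {"dx": -2.3, "dy": 0.0, "dz": 1.3, "rx": 0.0, "ry": 0.0125, "rz": 0.0, "grip": 0.1}, {"dx": -2.3, "dy": -0.0, "dz": 1.3, "rx": -0.0, "ry": 0.0125, "rz": 0.0, "grip": 0.1}, {"dx": -2.3, "dy": -0.0, "dz": 1.3, "rx": 0.0, "ry": 0.0125, "rz": 0.0, "grip": 0.1}, {"dx": -2.3, "dy": 0.0, "dz": 1.3, "rx": 0.0, "ry": 0.0125, "rz": 0.0, "grip": 0.1}, {"dx": -2.3, "dy": 0.0, "dz": 1.3, "rx": -0.0, "ry": 0.0125, "rz": 0.0, "grip": 0.1}, {"dx": -2.3, "dy": 0.0, "dz": 1.3, "rx": 0.0, "ry": 0.0125, "rz": 0.0, "grip": 0.1}]
```

>>> drive_tool(
  increments=[
    {"dx": 0, "dy": 0.3, "dz": 0, "rx": -0.0004, "ry": 0, "rz": -0.002, "grip": 0.1},
    {"dx": -4.6, "dy": 0.0, "dz": 2.7, "rx": 0, "ry": 0.025, "rz": 0, "grip": 0.1},
    {"dx": -4.6, "dy": 0.0, "dz": 2.7, "rx": 0.0, "ry": 0.025, "rz": 0.0, "grip": 0.1},
    {"dx": -2.3, "dy": 0.0, "dz": 1.3, "rx": 0.0, "ry": 0.0125, "rz": 0, "grip": 0.1},
    {"dx": 0, "dy": 0, "dz": 0, "rx": 0, "ry": 0, "rz": 0, "grip": 0.1},
  ],
)

```text
t: 6.75
ee_pos: [0.5723, -0.1175, 0.3759]
tool_rot: [-179.7, 7.8, 94.2]
ft_force: [-12.8, -5.9, 5.6]
finger_gap: 0.0209
gripper_force: 59.7
```

```bash
python3 st.py .1375 .0305 .03 1
```

```text
cmd-err tool mm [ 0.19 -0.01  0.32] a_meas 0.0371 knob z 0.2226 r 0.1899
F tool [ -5.64 -13.22  -4.9 ] M [-0.22  1.73 -0.52] t 6.75
[{"dx": -0.0, "dy": 0.1, "dz": 0.0, "rx": -0.0001, "ry": -0.0, "rz": -0.0005, "grip": 0.1}]
buffer est N: no M -9.701310142625573 with M -11.944850284904717 |F| 15.180546398095599 grip roll moment [-0.22450814  1.72673893 -0.51601423]
```

>>> drive_tool(
  increments=[
    {"dx": -2.3, "dy": 0.1, "dz": 1.3, "rx": 0.0, "ry": 0.0125, "rz": -0.0005, "grip": 0.1},
    {"dx": -2.3, "dy": 0.0, "dz": 1.3, "rx": 0.0, "ry": 0.0125, "rz": 0, "grip": 0.1},
    {"dx": -2.3, "dy": 0.0, "dz": 1.3, "rx": 0.0, "ry": 0.0125, "rz": 0, "grip": 0.1},
    {"dx": 0, "dy": 0, "dz": 0, "rx": 0, "ry": 0, "rz": 0, "grip": 0.1},
  ],
)

```text
t: 7.15
ee_pos: [0.5729, -0.1248, 0.3728]
tool_rot: [-179.7, 5.6, 94.2]
ft_force: [-14.0, -4.7, 5.4]
finger_gap: 0.0205
gripper_force: 59.6
```

```bash
python3 st.py .1 .03 .03 1
```

```text
cmd-err tool mm [0.22 0.   0.3 ] a_meas 0.0367 knob z 0.2188 r 0.1914
F tool [ -4.23 -14.35  -5.04] M [-0.33  1.76 -0.46] t 7.15
[{"dx": 0.0, "dy": 0.0, "dz": 0.0, "rx": 0.0, "ry": 0.0, "rz": 0.0, "grip": 0.1}]
buffer est N: no M -10.986302406706688 with M -12.971254546152652 |F| 15.783489049993927 grip roll moment [-0.33491399  1.75732269 -0.45653899]
```

>>> drive_tool(
  increments=[
    {"dx": -2.3, "dy": 0.0, "dz": 1.3, "rx": 0.0, "ry": 0.0125, "rz": 0, "grip": 0.1},
    {"dx": -2.3, "dy": 0.0, "dz": 1.3, "rx": 0.0, "ry": 0.0125, "rz": 0, "grip": 0.1},
    {"dx": 0, "dy": 0, "dz": 0, "rx": 0, "ry": 0, "rz": 0, "grip": 0.1},
  ],
)

```text
t: 7.45
ee_pos: [0.5733, -0.1296, 0.3706]
tool_rot: [-179.7, 4.2, 94.3]
ft_force: [-12.7, -5.0, 5.7]
finger_gap: 0.0208
gripper_force: 59.6
```

```bash
python3 st.py .075 .03 .03 1
```

```text
cmd-err tool mm [0.22 0.01 0.29] a_meas 0.0366 knob z 0.2163 r 0.1924
F tool [ -4.45 -13.04  -5.38] M [-0.25  1.78 -0.36] t 7.45
[{"dx": 0.0, "dy": 0.0, "dz": 0.0, "rx": 0.0, "ry": 0.0, "rz": 0.0, "grip": 0.1}]
buffer est N: no M -10.257623544849112 with M -11.841928339607078 |F| 14.791745999119787 grip roll moment [-0.25052134  1.78164714 -0.3643901 ]
```

>>> drive_tool(
  increments=[
    {"dx": -2.3, "dy": 0.0, "dz": 1.3, "rx": 0.0, "ry": 0.0125, "rz": 0, "grip": 0.1},
    {"dx": -2.3, "dy": 0.0, "dz": 1.3, "rx": 0.0, "ry": 0.0125, "rz": 0, "grip": 0.1},
    {"dx": -2.3, "dy": 0.0, "dz": 1.3, "rx": 0.0, "ry": 0.0125, "rz": 0, "grip": 0.1},
    {"dx": -2.3, "dy": 0.0, "dz": 1.3, "rx": 0.0, "ry": 0.0125, "rz": 0, "grip": 0.1},
    {"dx": 0, "dy": 0, "dz": 0, "rx": 0, "ry": 0, "rz": 0, "grip": 0.1},
  ],
)

```text
t: 7.95
ee_pos: [0.574, -0.139, 0.3658]
tool_rot: [-179.7, 1.3, 94.2]
ft_force: [-13.1, -5.6, 4.7]
finger_gap: 0.0213
gripper_force: 59.5
```

```bash
python3 st.py .025 .03 .03 1
```

```text
cmd-err tool mm [0.18 0.02 0.28] a_meas 0.0366 knob z 0.2111 r 0.1941
F tool [ -4.73 -13.43  -4.63] M [-0.24  1.79 -0.26] t 7.95
[{"dx": 0.0, "dy": 0.0, "dz": 0.0, "rx": 0.0, "ry": 0.0, "rz": 0.0, "grip": 0.1}]
buffer est N: no M -11.11763340174592 with M -12.261751190553362 |F| 14.97680645828181 grip roll moment [-0.24146026  1.79414789 -0.26314709]
```

>>> drive_tool(
  increments=[
    {"dx": -1.2, "dy": 0.0, "dz": 0.7, "rx": 0.0, "ry": 0.0125, "rz": 0, "grip": 0.1},
    {"dx": 0, "dy": 0, "dz": 0, "rx": 0, "ry": 0, "rz": 0, "grip": 0.1},
    {"dx": 0, "dy": -0.6, "dz": 0, "rx": 0, "ry": 0, "rz": 0.003, "grip": 0.1},
    {"dx": 0, "dy": -0.6, "dz": 0, "rx": 0, "ry": 0, "rz": 0.003, "grip": 0.1},
    {"dx": 0, "dy": 0, "dz": 0, "rx": 0, "ry": 0, "rz": 0, "grip": 0.1},
  ],
)

```text
t: 8.45
ee_pos: [0.5733, -0.1406, 0.3655]
tool_rot: [-179.8, 0.8, 93.9]
ft_force: [-8.5, -10.5, 2.0]
finger_gap: 0.021
gripper_force: 59.2
```

```bash
python3 st.py .0125 .036 .03 1
```

```text
cmd-err tool mm [ 0.94  0.34 -0.71] a_meas 0.0392 knob z 0.2108 r 0.1941
F tool [-9.9  -9.23 -1.9 ] M [-1.29  1.15 -0.08] t 8.45
[{"dx": 0.0, "dy": 1.2, "dz": -0.0, "rx": -0.0001, "ry": 0.0, "rz": -0.006, "grip": 0.1}]
buffer est N: no M -7.70259764602626 with M -8.05001045318657 |F| 13.665204399491612 grip roll moment [-1.29482809  1.14659884 -0.07990495]
```

>>> drive_tool(
  increments=[
    {"dx": 0, "dy": 0, "dz": 0, "rx": 0, "ry": 0, "rz": 0, "grip": 0.3},
    {"dx": 0, "dy": 0, "dz": 0, "rx": 0, "ry": 0, "rz": 0, "grip": 0.45},
    {"dx": 0, "dy": 0, "dz": 0, "rx": 0, "ry": 0, "rz": 0, "grip": 0.5},
    {"dx": 0, "dy": 0, "dz": 0, "rx": 0, "ry": 0, "rz": 0, "grip": 0.5},
  ],
)

```text
t: 8.85
ee_pos: [0.5741, -0.1395, 0.3661]
tool_rot: [180.0, 0.7, 94.0]
ft_force: [-0.6, 0.6, -0.6]
finger_gap: 0.0425
gripper_force: 0.0
```

>>> drive_tool(
  increments=[
    {"dx": 0, "dy": 0, "dz": -10, "rx": 0, "ry": 0, "rz": 0, "grip": 0.5},
    {"dx": 0, "dy": 0, "dz": -20, "rx": 0, "ry": 0, "rz": 0, "grip": 0.5},
    {"dx": 0, "dy": 0, "dz": -30, "rx": 0, "ry": 0, "rz": 0, "grip": 0.5},
    {"dx": 0, "dy": 0, "dz": -40, "rx": 0, "ry": 0, "rz": 0, "grip": 0.5},
    {"dx": -40, "dy": 0, "dz": -20, "rx": 0, "ry": 0, "rz": 0, "grip": 0.5},
    {"dx": -40, "dy": 0, "dz": 0, "rx": 0, "ry": 0, "rz": 0, "grip": 0.5},
    {"dx": -30, "dy": 0, "dz": 0, "rx": 0, "ry": 0, "rz": 0, "grip": 0.5},
    {"dx": 0, "dy": 0, "dz": 0, "rx": 0, "ry": 0, "rz": 0, "grip": 0.5},
  ],
)

```text
t: 9.65
ee_pos: [0.5812, -0.251, 0.4881]
tool_rot: [180.0, 0.8, 93.8]
ft_force: [0.5, 0.7, 0.7]
finger_gap: 0.0426
gripper_force: 0.0
```

```bash
python3 -c "
from h import *
from plant import sense,imaging
s=sense();print(s['ee_pos'],s['ft_force'],s['t'])
a=imaging.read_camera('wrist')['img']; b=imaging.read_camera('side')['img'][110:235,215:325]
cv2.imwrite('pics/end.png',np.hstack([cv2.resize(a,(480,360)),cv2.resize(b,(317,360),interpolation=cv2.INTER_CUBIC)]))"
```

```text
[ 0.58120172 -0.25101765  0.48809641] [0.49115301 0.7262249  0.7293993 ] 9.65
```

View pics/end.png

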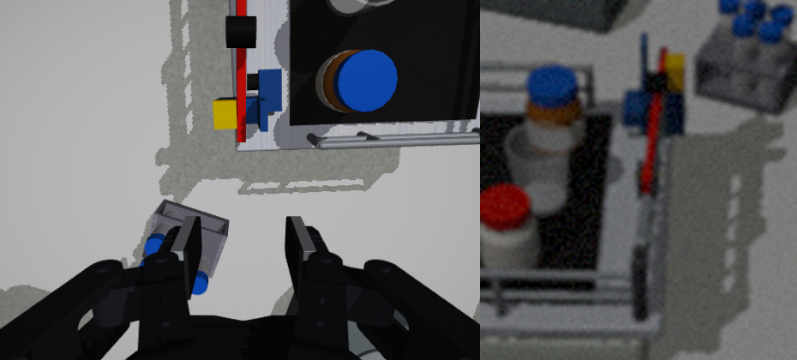

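The last picture shows the gate shut. The red bar sits at about (241,100), behind the yellow striker at (225,114) and in front of the blue plate at (265,100), with the jars undisturbed.

```bash
python3 -c "
from plant import finish_job
print(finish_job())"
```

```text
the job is handed in; nothing more can be done
None
```

The gate is shut and the bar is down in the catch behind the striker. It stayed latched after I let go. The job took about 10 s of the 46 s, with an estimated 13 N at most on the buffer and no sign of anything nearby having moved.

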